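# Load the circuit card into the carrier and lift it level

### The job

On the electronics bench, take the circuit card with the yellow grip out of its stand and slide it edgewise, all the way down, into the empty slot of the two-card aluminium carrier, then let go of it. Then take the carrier by its black handle bar and lift it straight up, level, until its underside is about 10 cm above the bench. Finish while still holding it there, steady and level with both cards seated, and leave the blue card and everything else on the bench alone.

Things in the scene. Friction and masses are not known exactly. Their poses are not given: they have to be found in the camera images.
- card_yellow: plug-in circuit card standing on edge: green board (mm) 3.2 thick (x) x 90 wide (y) x 70 high (z), with a yellow grip bar on its top edge, 10 thick (x) x 50 long (y) x 16 high (z 70 to 86). Whole height 86. Origin: centre of the bottom edge; z up, x normal to the board. About 80 g. The card to load. Starts in stand_a, its axes parallel to the stand's; either way round is fine in the slot
- card_yellow_grip (a point): centre of the yellow grip bar, 78 mm above the card's origin
- carrier: loose bare aluminium two-card carrier, sizes in mm: floor plate 130 (x) x 110 (y) x 5 thick, flat on the bench; end walls at |y| 47 to 51, up to z = 50; card slots parallel to y at x = -45 (red card) and x = +45 (empty). A seated card's grip lies at z 75 to 91. Origin: centre of the underside; z up; turned up to 0.4 rad about z. About 0.4 kg, 0.56 kg with both cards
- carrier_bar (a point): centre of the carrier's black handle bar, at (0, 0, 124) mm in the carrier's frame. The bar runs along y over the middle, 16 wide (x), 102 long (y), z 112 to 136, on two end posts; pinch it across its 16 width (carrier x). With both cards in, the balance point is within 7 of the bar's middle seen from above
- carrier_free_slot (a point): middle of the floor of the empty slot, at (45, 0, 5) mm in the carrier's frame: where the origin of the seated yellow card belongs. Slot: two facing white channels, clear width 6.5 in x (card 3.2), 94 in y (card 90), from the floor z = 5 to z = 50, then flared mouths up to z = 58, about 17 wide in x; axes as the carrier's
- card_red: plug-in circuit card standing on edge: green board (mm) 3.2 thick (x) x 90 wide (y) x 70 high (z), with a red grip bar on its top edge, 10 thick (x) x 50 long (y) x 16 high (z 70 to 86). Whole height 86. Origin: centre of the bottom edge; z up, x normal to the board. About 80 g. Already seated in the carrier's other slot; it stays there
- card_blue: plug-in circuit card standing on edge: green board (mm) 3.2 thick (x) x 90 wide (y) x 70 high (z), with a blue grip bar on its top edge, 10 thick (x) x 50 long (y) x 16 high (z 70 to 86). Whole height 86. Origin: centre of the bottom edge; z up, x normal to the board. About 80 g. Stands in the other stand; leave alone
- stand_a: fixed black bench stand, in mm: foot 56 (x) x 110 (y) x 5 high, holding one card upright along its y axis in two facing channels (up to z = 40, flared mouths to z = 48). The card's bottom edge rests 5 above the bench; it comes out straight up. Origin: centre of the underside; turned up to 0.3 rad about z. The two stands swap places from start to start; holds the yellow card
- stand_b: fixed black bench stand, in mm: foot 56 (x) x 110 (y) x 5 high, holding one card upright along its y axis in two facing channels (up to z = 40, flared mouths to z = 48). The card's bottom edge rests 5 above the bench; it comes out straight up. Origin: centre of the underside; turned up to 0.3 rad about z. The two stands swap places from start to start; holds the blue card
- screwdriver: loose screwdriver about 200 mm long, lying to the right of the carrier, bystander; origin under its middle
- spool: loose metal spool, 52 mm diameter, 36 mm high, beyond the stands, bystander; origin: centre of the underside
- flux_jar: loose small amber jar, 44 mm diameter, 45 mm high, beyond the stands, bystander; origin: centre of the underside
- meter: loose yellow hand multimeter, 150 x 78 x 32 mm high, lying to the far right, bystander; origin: centre of the underside
Not all that is in view belongs to the job. What is shaped like the stand_b but turquoise is not meant.

How it is judged:
On the way, in this order (a step that is already met when the one before it is completed fails the run):
1. the yellow card stands fully down in the empty slot of the carrier, let go, with the carrier still on the bench (x of card_yellow in the frame of carrier between 0.04 and 0.05 m and y of card_yellow in the frame of carrier between -0.006 and 0.006 m and z of card_yellow in the frame of carrier between 0.001 and 0.009 m and angle between the z axis of each of card_yellow, card_red and the z axis of carrier, either way round below 0.12 rad and x of card_red in the frame of carrier between -0.05 and -0.04 m and y of card_red in the frame of carrier between -0.006 and 0.006 m and z of card_red in the frame of carrier between 0.001 and 0.009 m and contact force between the fingers and card_yellow below 0.1 N and height (world z) of carrier below 0.01 m and angle between carrier's own z axis and vertical below 0.05 rad), for 0.2 s.
2. the carrier, with both cards seated, is held level in the air by the gripper, well clear of the bench (x of card_yellow in the frame of carrier between 0.04 and 0.05 m and y of card_yellow in the frame of carrier between -0.006 and 0.006 m and z of card_yellow in the frame of carrier between 0.001 and 0.009 m and angle between the z axis of each of card_yellow, card_red and the z axis of carrier, either way round below 0.12 rad and x of card_red in the frame of carrier between -0.05 and -0.04 m and y of card_red in the frame of carrier between -0.006 and 0.006 m and z of card_red in the frame of carrier between 0.001 and 0.009 m and height (world z) of carrier between 0.06 and 0.17 m and angle between carrier's own z axis and vertical below 0.1 rad and contact force between the fingers and carrier above 2 N), for 0.3 s.
At the end, for the whole second after the job is handed in: Carrier held over the work mat by the gripper alone, underside 60 to 170 mm up, within 0.1 rad of level, still (20 mm/s, 0.1 rad/s); yellow and red cards seated (5 mm x, 6 mm y, 4 mm z, 0.12 rad), yellow not touched; blue card within 20 mm and other loose things within 30 mm of their starts (all of step 2 and linear speed of carrier below 0.02 m/s and angular speed of carrier below 0.1 rad/s and contact force between carrier and stand_a below 0.1 N and contact force between carrier and stand_b below 0.1 N and contact force between carrier and card_blue below 0.1 N and contact force between carrier and spool below 0.1 N and contact force between carrier and flux_jar below 0.1 N and contact force between carrier and meter below 0.1 N and world x of carrier below 0.75 m and world y of carrier between -0.36 and 0.45 m and distance of card_blue from where it was at the start of the episode below 0.02 m and distance of each of screwdriver, spool, flux_jar, meter from where it was at the start of the episode below 0.03 m and contact force between the fingers and card_yellow below 0.1 N); the arm keeps its last pose, push and grip.
It fails at once if the blue card disturbed (distance of card_blue from where it was at the start of the episode above 0.02 m).
It fails at once if a loose bystander disturbed (distance of any of screwdriver, spool, flux_jar, meter from where it was at the start of the episode above 0.03 m).
It fails at once if the carrier tipped (angle between carrier's own z axis and vertical above 0.3 rad).
It also fails if it takes over 67 s, if anything falls off the work surface, if the arm or the gripper's body presses on something with over 40 N, if the wrist force passes 120 N, or if a joint passes its speed limit or range.

### The arm

A 7-joint arm with a two-finger parallel gripper is mounted at the origin on the work surface. World frame = base frame: x ahead of the robot, y to its left, z up, the work surface at z = 0. Lengths are in m, angles in rad, forces in N, time in s.
With the tool pointing down it reaches from about 0.35 to 0.9 m from the base axis. Payload 7.2 kg.
Tool frame: the origin (TCP) lies midway between the tips of the shut fingers; the grasp point (between the pads) lies 19 mm behind it (grasp_offset is the distance from the TCP to the grasp point, in m); z points along the fingers, x is the direction in which the jaws open and shut, and the axes are right-handed (so a half turn about z gives the same grasp; the last joint's range is limited). The gripper opens to 85 mm and grips with 20 to 120 N. Pads are 22 mm wide; open, the fingers measure 114 mm over their backs; the gripper's body (76 mm by 85 mm) begins 54 mm behind the grasp point. The pads swing forward as they close: fully open they stand 13 mm farther back than shut.
Start: joints at [-1.269, 0.411, -0.013, 1.596, 0.006, 1.134, -0.082], TCP at [0.226, 0.583, 0.231] pointing down, gripper open.
Joint ranges: [-2.95, 2.95], [-0.29, 1.99], [-1.47, 1.44], [0.14, 2.54], [-1.03, 4.17], [0.13, 1.85], [-2.86, 2.86]. Speed limits (rad/s): [2.39, 2.39, 3.01, 3.01, 3.14, 3.14, 3.14].

### API

Orientations are given as [roll, pitch, yaw] about the fixed x, y, z axes, in that order (R = Rz(yaw) Ry(pitch) Rx(roll)).
In Python, from plant import * gives the robot as it stands.
- The arm moves only by the tool servo_tool, never from a script. Its argument "deltas" is a list of rows, each a list of 6 numbers: the shift along the tool's x, y, z in cm, then the turn, a rotation vector about the tool's x, y, z in rad. In form: [[tx, ty, tz, wx, wy, wz], ...]. A call has 1 to 20 rows; each row shifts and turns the commanded pose from where the row before left it, along the tool's axes as they then stand; what a row does not reach is not made up. A row lasts 1/12 s, in which the tool goes at most 41.7 mm and 7.16 degrees, less where a joint would pass 70% of its speed; a pose out of reach is approached as far as the arm can. A call is refused whole if a number of a shift passes 4.17 or a number of a turn 0.125, either way. A call with a gripper value outside its range is refused whole. "jaw" is the finger opening in cm, from 0 to 8.54, set as the call begins (left out, the last holds). The fingers move at their own pace and stop on an object; "force" is the grip in N (left out, the last holds). Time passes only in rows, so rows that do not move let the fingers close. It gives the time, the measured TCP pose, the force and the opening at its end, in the units of the state.
- sense(): the state, without advancing time (a new reading comes with each control period).
- camera(name): name is "scene" or "top" or "wrist"; returns a dict with "image" (400x640x3 uint8, red, green, blue), "mtx" (3x3 intrinsics, pixels), "cam_to_world" (4x4, takes a point from camera to world coordinates). Camera axes: x right, y down, z forward; pixel columns grow to the right and rows downward; lengths in m; the calibration is good to about 2 mm. A picture is of the moment at which its call begins. There is no depth.
- sign_off(): hands the job in, once; it reports no verdict.
The state is a dict: "clock": time; "q": joint angles; "qvel": joint speeds; "effort": joint torques, N m; "tcp_pos": TCP position; "tool_rot": TCP orientation; "contact_force": force on the tool from outside, world axes, zero at the start; "moment": the same for the moment, N m; "finger_gap": finger opening in m.
Only numpy, scipy, OpenCV 4.12 (cv2) and the standard library are available. Lean on these libraries where they do the work, as an engineer would, in place of code of your own. Each camera call takes 0.05 s, during which the arm holds its last target. There are 200 camera calls.

## Working session

There is one attempt and no reset: what is moved stays moved. The work goes in short steps, Python scripts to look and compute and a tool call to move; the robot and the scene stay as the last step left them, time stands still between calls to the robot, and variables do not carry over. Pictures are saved under pics/ and viewed, about 8 in all and at most 12, crops included, and the job is handed in when it is done.

Besides the shell and the picture viewer there is one more tool, called after ">>>" as a command line: name --pt "numbers of a row" for each row, then --argument value for the rest. servo_tool: Moves the arm, as the interface text tells. Its arguments: {"type":"object","properties":{"deltas":{"type":"array"},"jaw":{"type":"number"},"force":{"type":"number"}},"required":["deltas"]}

```bash
mkdir -p pics; ls
cat > h.py <<'E'
from plant import *
import numpy as np, cv2
def snap(n,f=None):
    c=camera(n); 
    if f: cv2.imwrite(f'pics/{f}.png',c['image'][:,:,::-1])
    return c
def ray(c,u,v,z):
    d=np.linalg.inv(c['mtx'])@[u,v,1]; T=c['cam_to_world']; d=T[:3,:3]@d; o=T[:3,3]
    return o+d*(z-o[2])/d[2]
def proj(c,p):
    T=np.linalg.inv(c['cam_to_world']); q=T[:3,:3]@np.array(p)+T[:3,3]; q=c['mtx']@q; return q[:2]/q[2]
E
python3 - <<'E'
from h import *
import pickle
D={n:snap(n,n+'0') for n in('scene','top','wrist')}
pickle.dump(D,open('d0.pkl','wb'))
im=np.hstack([D[n]['image'] for n in('scene','top')])
for n in D: print(n,D[n]['cam_to_world'].round(3).tolist(),D[n]['mtx'].round(1).tolist())
print(sense())
E
```

```text
pics
scene [[-0.711, 0.477, -0.517, 1.013], [0.703, 0.471, -0.533, 0.401], [-0.01, -0.742, -0.67, 0.677], [0.0, 0.0, 0.0, 1.0]] [[397.4, 0.0, 320.0], [0.0, 397.4, 199.1], [0.0, 0.0, 1.0]]
top [[0.008, -0.997, 0.076, 0.456], [-1.0, -0.007, 0.003, -0.055], [-0.002, -0.076, -0.997, 1.302], [0.0, 0.0, 0.0, 1.0]] [[490.2, 0.0, 322.4], [0.0, 490.2, 199.0], [0.0, 0.0, 1.0]]
wrist [[0.361, 0.891, 0.273, 0.158], [0.932, -0.345, -0.107, 0.608], [-0.001, 0.294, -0.956, 0.373], [0.0, 0.0, 0.0, 1.0]] [[329.5, 0.0, 315.6], [0.0, 329.5, 200.9], [0.0, 0.0, 1.0]]
{'clock': 0.15, 'q': array([-1.26919263,  0.41175683, -0.01271458,  1.59678909,  0.00564858,
        1.1343209 , -0.08221283]), 'qvel': array([-0.0001765 , -0.00233307,  0.00018881, -0.00332419, -0.00031423,
        0.00068691, -0.00059491]), 'effort': array([ 2.15388522e-03, -6.01031899e+01,  6.83372710e-01, -2.99650669e+01,
        1.40670277e-02,  7.82648771e-03,  3.77150577e-08]), 'tcp_pos': array([0.22580847, 0.58240012, 0.23064659]), 'tool_rot': array([3.14146352e+00, 1.23201934e-03, 1.20102597e+00]), 'contact_force': array([-0.24926912, -0.49183939,  0.38275089]), 'moment': array([-0.02713284, -0.00961227,  0.01996603]), 'finger_gap': 0.08513185179285386}
```

View pics/top0.png

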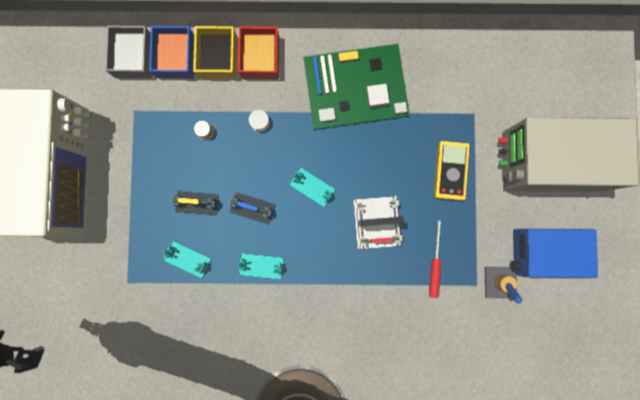

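View pics/scene0.png

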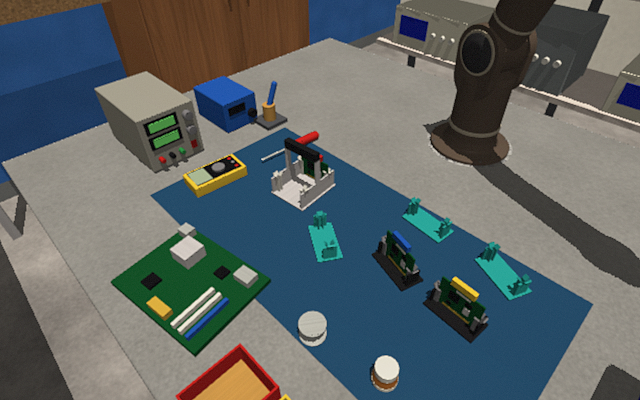

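The top view shows the yellow grip at (190,201). Things it could be mistaken for are the blue grip (247,206), the yellow bin (214,50), the yellow part on the PCB (347,57), the meter (452,170), and the turquoise empty stands at (187,259), (262,265) and (312,186). I choose (190,201), the yellow bar on a card in a black stand. The carrier is at (378,222), with the red card on its near (-x) side (380,240) and the free slot on the far side (≈376,203).

Run:
```python
from h import *
import pickle
D=pickle.load(open('d0.pkl','rb'))
c=D['top'];im=c['image'];hsv=cv2.cvtColor(im,cv2.COLOR_RGB2HSV)
def meas(name,lo,hi,box,z):
    u0,v0,u1,v1=box
    m=np.zeros(im.shape[:2],np.uint8); m[v0:v1,u0:u1]=cv2.inRange(hsv,np.array(lo),np.array(hi))[v0:v1,u0:u1]
    ys,xs=np.nonzero(m); P=np.array([ray(c,u,v,z)[:2] for u,v in zip(xs,ys)])
    (cx,cy),s,a=cv2.minAreaRect(P.astype(np.float32)*1000)
    mu=P.mean(0); w,V=np.linalg.eigh(np.cov((P-mu).T)); d=V[:,1]; d=d*np.sign(d[1])
    print(name,len(xs),'mean',mu.round(4),'rect',round(cx,1),round(cy,1),np.round(s,1),'yaw of y axis',round(np.arctan2(-d[0],d[1]),3))
meas('yellow',(20,120,120),(35,255,255),(165,185,220,220),.091)
meas('blue',(100,150,120),(125,255,255),(225,190,275,225),.091)
meas('red',(0,150,100),(8,255,255),(350,230,410,255),.091)
meas('bar',(0,0,0),(180,255,60),(350,205,415,235),.136)
a=cv2.resize(im[180:230,160:240],None,fx=5,fy=5,interpolation=2)
b=cv2.resize(im[180:260,340:420],None,fx=5,fy=5,interpolation=2)
a=cv2.copyMakeBorder(a,0,150,0,0,cv2.BORDER_CONSTANT)
cv2.imwrite('pics/crop.png',np.hstack([a,b])[:,:,::-1])
```

```text
yellow 102 mean [0.5419 0.2814] rect 541.9 281.3 [50.6 12.1] yaw of y axis -0.077
blue 84 mean [0.5296 0.1349] rect 529.1 134.2 [51.1 10.9] yaw of y axis -0.308
red 47 mean [ 0.4484 -0.1981] rect 448.5 -198.2 [ 5.6 47. ] yaw of y axis 0.083Traceback (most recent call last):
  File "<stdin>", line 15, in <module>
  File "<stdin>", line 9, in meas
cv2.error: OpenCV(4.12.0) /io/opencv/modules/imgproc/src/convhull.cpp:143: error: (-215:Assertion failed) total >= 0 && (depth == CV_32F || depth == CV_32S) in function 'convexHull'
```

Run:
```python
from h import *
import pickle
D=pickle.load(open('d0.pkl','rb'))
c=D['top'];im=c['image']
print(im[215:230:2,392],im[222,355:410:5])
a=cv2.resize(im[180:230,160:240],None,fx=5,fy=5,interpolation=2)
b=cv2.resize(im[180:260,340:420],None,fx=5,fy=5,interpolation=2)
a=cv2.copyMakeBorder(a,0,150,0,0,cv2.BORDER_CONSTANT)
cv2.imwrite('pics/crop.png',np.hstack([a,b])[:,:,::-1])
```

```text
[[243 239 234]
 [143 141 136]
 [ 71  74  77]
 [ 74  76  79]
 [ 84  86  87]
 [122 121 119]
 [123 123 122]
 [146 144 140]] [[160 170 177]
 [ 81  84  86]
 [ 75  78  81]
 [ 73  77  81]
 [ 74  77  80]
 [ 75  77  81]
 [ 72  74  78]
 [ 73  76  78]
 [ 73  76  79]
 [ 65  70  74]
 [ 67  94 118]]
```

View pics/crop.png

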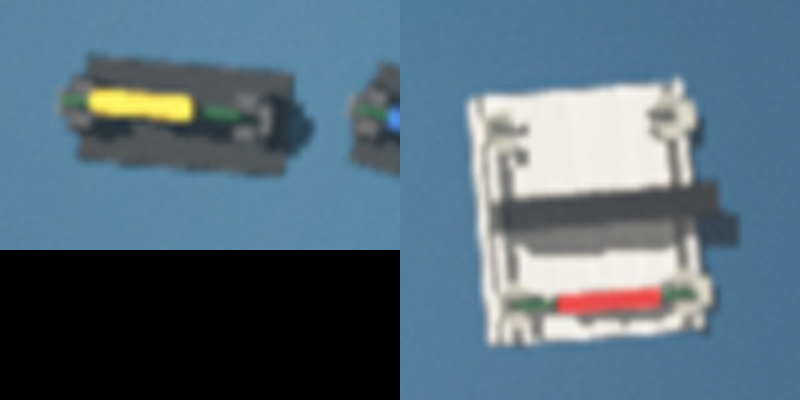

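The crop shows the yellow grip, on a green card in a black stand, at crop px (140,105). In the carrier crop the red card is at (610,300), the bar at (610,207), and the open slot channels are at (497,130) and (668,115). Yellow grip centre is about (0.542, 0.281), yaw -0.077, and its 50x12 size fits. I'll turn first, then translate.

>>> servo_tool --pt "0 0 0 0 0 0.116" --pt "0 0 0 0 0 0.116" --pt "0 0 0 0 0 0.116" --pt "0 0 0 0 0 0.116" --pt "0 0 0 0 0 0.116" --pt "0 0 0 0 0 0.116" --pt "0 0 0 0 0 0.116" --pt "0 0 0 0 0 0.116" --pt "0 0 0 0 0 0.116" --pt "0 0 0 0 0 0.116" --pt "0 0 0 0 0 0.116" --jaw 8.5

```text
clock: 1.07
tcp_pos: [0.2258, 0.5825, 0.231]
tool_rot: [3.141, 0.0, -0.081]
contact_force: [0.4, -0.6, 0.9]
finger_gap: 0.0846
```

>>> servo_tool --pt "2.1 1.7 0 0 0 0" --pt "2.1 1.7 0 0 0 0" --pt "2.1 1.7 0 0 0 0" --pt "2.1 1.7 0 0 0 0" --pt "2.1 1.7 0 0 0 0" --pt "2.1 1.7 0 0 0 0" --pt "2.1 1.7 0 0 0 0" --pt "2.1 1.7 0 0 0 0" --pt "2.1 1.7 0 0 0 0" --pt "2.1 1.7 0 0 0 0" --pt "2.1 1.7 0 0 0 0" --pt "2.1 1.7 0 0 0 0" --pt "2.1 1.7 0 0 0 0" --pt "2.1 1.8 0 0 0 0" --pt "2.1 1.8 0 0 0 0" --pt "2.3 1.9 0 0 0 0" --pt "0 0 0 0 0 0" --pt "0 0 0 0 0 0"

```text
clock: 2.57
tcp_pos: [0.5434, 0.2801, 0.231]
tool_rot: [3.141, -0.0, -0.079]
contact_force: [-0.4, 1.1, 0.0]
finger_gap: 0.0848
```

```bash
cat >> h.py <<'E'
def grip(c,lo,hi,z,minA=60):
    hsv=cv2.cvtColor(c['image'],cv2.COLOR_RGB2HSV); m=cv2.inRange(hsv,np.array(lo),np.array(hi))
    n,L,S,C=cv2.connectedComponentsWithStats(m); out=[]
    for i in range(1,n):
        if S[i,4]<minA: continue
        ys,xs=np.nonzero(L==i); P=np.array([ray(c,u,v,z)[:2]*1000 for u,v in zip(xs,ys)],np.float32)
        r=cv2.minAreaRect(P); mu=P.mean(0); w,V=np.linalg.eigh(np.cov((P-mu).T)); d=V[:,1]*np.sign(V[1,1])
        out.append((C[i].round(),S[i,4],'mean',mu.round(1),'rect',np.round(r[0],1),np.round(r[1],1),'yaw',round(float(np.arctan2(-d[0],d[1])),3)))
    return out
YEL=((20,120,100),(35,255,255)); RED=((0,150,80),(8,255,255))
def st():
    s=sense(); print(s['clock'],s['tcp_pos'].round(4),s['tool_rot'].round(4),s['contact_force'].round(2),s['finger_gap'])
E
python3 - <<'E'
from h import *
st(); c=snap('wrist','w1')
for o in grip(c,*YEL,.091): print(o)
E
```

```text
2.5667 [0.5434 0.2801 0.231 ] [ 3.1407e+00 -1.0000e-04 -7.8900e-02] [-0.4   1.12  0.02] 0.08475359994975631
(array([623., 189.]), np.int32(3145), 'mean', array([817.1, 255.9], dtype=float32), 'rect', array([813.9, 251.8]), array([ 35.2, 100.9]), 'yaw', 0.182)
(array([313., 184.]), np.int32(693), 'mean', array([542.4, 282. ], dtype=float32), 'rect', array([542.2, 281.8]), array([52.9, 10. ]), 'yaw', -0.08)
(array([638., 303.]), np.int32(64), 'mean', array([854.3, 136. ], dtype=float32), 'rect', array([853.1, 138.6]), array([ 3.8, 23.8]), 'yaw', 0.117)
```

View pics/w1.png

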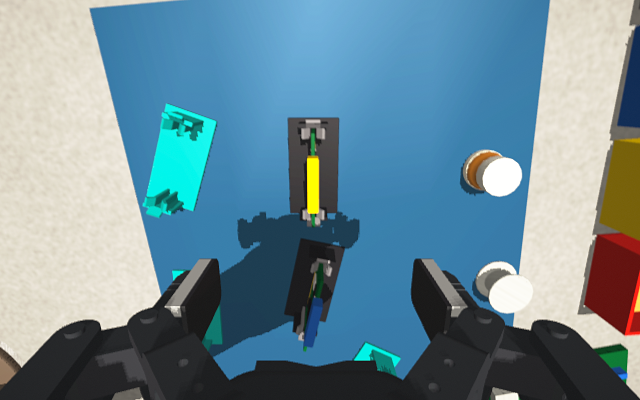

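The wrist view shows the yellow grip at (313,184), measured (0.542, 0.282) with yaw -0.08, so it agrees with the top camera. I'll descend to TCP z≈0.068, which grips slightly above the grip's centre so the gripper body clears the bar later.

>>> servo_tool --pt "-0.12 -0.15 1.5 0 0 0" --pt "0 0 2 0 0 0" --pt "0 0 2 0 0 0" --pt "0 0 2 0 0 0" --pt "0 0 2 0 0 0" --pt "0 0 2 0 0 0" --pt "0 0 2 0 0 0" --pt "0 0 1.5 0 0 0" --pt "0 0 0.9 0 0 0" --pt "0 0 0.4 0 0 0" --pt "0 0 0 0 0 0" --pt "0 0 0 0 0 0"

```text
clock: 3.62
tcp_pos: [0.5413, 0.2844, 0.0689]
tool_rot: [-3.141, -0.0, -0.074]
contact_force: [-0.2, -0.0, 0.6]
finger_gap: 0.0851
```

>>> servo_tool --pt "0 0 0 0 0 0" --pt "0 0 0 0 0 0" --pt "0 0 0 0 0 0" --pt "0 0 0 0 0 0" --pt "0 0 0 0 0 0" --pt "0 0 0 0 0 0" --pt "0 0 0 0 0 0" --pt "0 0 0 0 0 0" --pt "0 0 0 0 0 0" --pt "0 0 0 0 0 0" --pt "0 0 0 0 0 0" --pt "0 0 0 0 0 0" --pt "0 0 0 0 0 0" --pt "0 0 0 0 0 0" --pt "0 0 0 0 0 0" --jaw 0 --force 40

```text
clock: 4.87
tcp_pos: [0.5414, 0.2839, 0.0685]
tool_rot: [-3.141, -0.0, -0.075]
contact_force: [0.1, -0.4, 4.8]
finger_gap: 0.0092
```

>>> servo_tool --pt "0 0 -0.5 0 0 0" --pt "0 0 -1 0 0 0" --pt "0 0 -1 0 0 0" --pt "0 0 -1.2 0 0 0" --pt "0 0 -1.2 0 0 0" --pt "0 0 -1.2 0 0 0" --pt "0 0 -1.2 0 0 0" --pt "0 0 -1.2 0 0 0" --pt "0 0 -1.5 0 0 0" --pt "0 0 -1.5 0 0 0" --pt "0 0 -1.5 0 0 0" --pt "0 0 -1.5 0 0 0" --pt "0 0 -1.2 0 0 0" --pt "0 0 -1 0 0 0" --pt "0 0 -0.5 0 0 0" --pt "0 0 0 0 0 0" --pt "0 0 0 0 0 0"

```text
clock: 6.28
tcp_pos: [0.541, 0.2837, 0.24]
tool_rot: [3.141, 0.0, -0.075]
contact_force: [-0.4, 0.8, -1.4]
finger_gap: 0.0093
```

Run:
```python
from h import *
st(); c=snap('wrist','w2'); s=sense(); snap('scene','s2')
p=s['tcp_pos']; print(proj(c,p))
zt=p[2]-.0685+.091
for o in grip(c,*YEL,zt): print(o)
```

```text
6.2833 [0.541  0.2837 0.24  ] [ 3.1415e+00  3.0000e-04 -7.4900e-02] [-0.36  0.81 -1.44] 0.009254591391758063
[311.9813542  260.06974845]
(array([621., 192.]), np.int32(3594), 'mean', array([661.4, 314.8], dtype=float32), 'rect', array([660.1, 312.5]), array([17. , 44.4]), 'yaw', 0.208)
(array([316., 282.]), np.int32(2696), 'mean', array([542.7, 284.4], dtype=float32), 'rect', array([542.7, 282.7]), array([55.3,  9.8]), 'yaw', -0.078)
(array([635., 293.]), np.int32(304), 'mean', array([676.2, 269.6], dtype=float32), 'rect', array([674.7, 272.6]), array([ 4.5, 23.2]), 'yaw', 0.105)
```

View pics/w2.png

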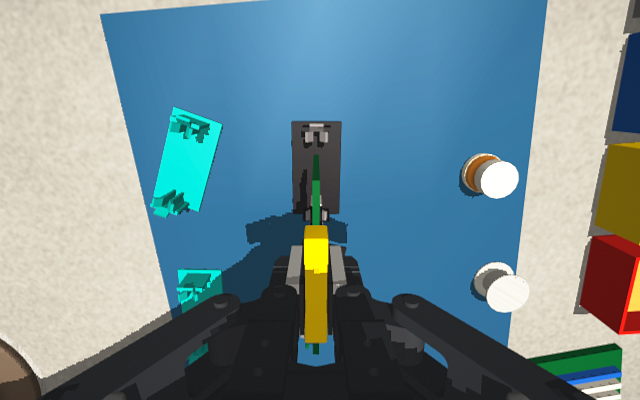

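The wrist view shows the card firmly held, grip at (316,282) and board hanging straight. Stand A is empty at (316,165). I'll carry it to beyond the carrier, so the wrist camera looks onto the carrier, and turn to about 0.08 yaw.

>>> servo_tool --pt "0 0 0 0 0 -0.08" --pt "0 0 0 0 0 -0.075" --pt "-0.2 1 0 0 0 0" --pt "-0.3 2 0 0 0 0" --pt "-0.4 2.5 0 0 0 0" --pt "-0.4 2.5 0 0 0 0" --pt "-0.4 2.5 0 0 0 0" --pt "-0.4 2.5 0 0 0 0" --pt "-0.4 2.5 0 0 0 0" --pt "-0.4 2.5 0 0 0 0" --pt "-0.4 2.5 0 0 0 0" --pt "-0.4 2.5 0 0 0 0" --pt "-0.4 2.5 0 0 0 0" --pt "-0.4 2.5 0 0 0 0" --pt "-0.4 2.5 0 0 0 0" --pt "-0.4 2.5 0 0 0 0" --pt "-0.4 2.5 0 0 0 0" --pt "-0.4 2.5 0 0 0 0" --pt "-0.4 2.5 0 0 0 0" --pt "-0.4 2.5 0 0 0 0"

```text
clock: 8.05
tcp_pos: [0.5056, -0.1521, 0.2399]
tool_rot: [-3.141, 0.001, 0.077]
contact_force: [1.1, 0.1, -1.3]
finger_gap: 0.0092
```

>>> servo_tool --pt "-0.4 2.5 0 0 0 0" --pt "-0.4 2.5 0 0 0 0" --pt "-0.4 2.5 0 0 0 0" --pt "-0.3 2.5 0 0 0 0" --pt "0 2 0 0 0 0" --pt "0 1 0 0 0 0" --pt "0 0 0 0 0 0" --pt "0 0 0 0 0 0" --pt "0 0 0 0 0 0" --pt "0 0 0 0 0 0"

```text
clock: 8.88
tcp_pos: [0.5025, -0.2794, 0.2401]
tool_rot: [-3.141, 0.0, 0.082]
contact_force: [0.7, -0.2, -0.5]
finger_gap: 0.009
```

Run:
```python
from h import *
import pickle
st(); c=snap('wrist','w3'); pickle.dump(c,open('w3.pkl','wb'))
for o in grip(c,*YEL,.2625): print('Y',o)
for o in grip(c,*RED,.091): print('R',o)
```

```text
8.8833 [ 0.5025 -0.2794  0.2401] [-3.1406e+00  1.0000e-04  8.1700e-02] [ 0.68 -0.19 -0.5 ] 0.0090408587384861
Y (array([316., 282.]), np.int32(2687), 'mean', array([ 503.8, -278.7], dtype=float32), 'rect', array([ 504.1, -280.3]), array([ 9.8, 55.1]), 'yaw', 0.079)
Y (array([419., 252.]), np.int32(2589), 'mean', array([ 544.2, -261. ], dtype=float32), 'rect', array([ 543.1, -268.5]), array([29.7, 52.8]), 'yaw', 1.317)
Y (array([382., 293.]), np.int32(117), 'mean', array([ 532.1, -281.1], dtype=float32), 'rect', array([ 532.2, -281.2]), array([ 2. , 12.1]), 'yaw', 1.486)
R (array([261.,  87.]), np.int32(834), 'mean', array([ 451.3, -199.8], dtype=float32), 'rect', array([ 451.4, -200.6]), array([11.3, 50. ]), 'yaw', 0.086)
R (array([181., 214.]), np.int32(1767), 'mean', array([ 380.2, -318.6], dtype=float32), 'rect', array([ 380.8, -318.6]), array([21.2, 82.7]), 'yaw', 1.492)
R (array([374., 251.]), np.int32(67), 'mean', array([ 566. , -341.5], dtype=float32), 'rect', array([ 565.9, -341.5]), array([7.8, 8.7]), 'yaw', 0.357)
R (array([367., 281.]), np.int32(65), 'mean', array([ 563.2, -374.8], dtype=float32), 'rect', array([ 563.3, -374.8]), array([8. , 9.1]), 'yaw', 0.095)
```

View pics/w3.png

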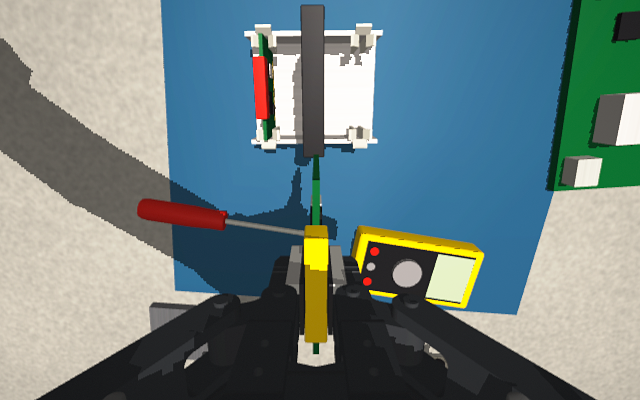

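The wrist view shows the carrier at (313,90): bar from (313,5) to (313,156), red grip at (261,87), free channels near (362,42) and (360,133). Yellow card held at (316,282). I'll measure the bar, and crop the channels.

Run:
```python
from h import *
import pickle
c=pickle.load(open('w3.pkl','rb')); im=c['image']
mx=im.max(2).astype(int); mn=im.min(2).astype(int)
m=((mx<105)&(mx-mn<18)).astype(np.uint8); b=np.zeros_like(m); b[0:165,294:332]=m[0:165,294:332]
b=cv2.morphologyEx(b,cv2.MORPH_OPEN,np.ones((5,5)))
ys,xs=np.nonzero(b); print(xs.min(),xs.max(),ys.min(),ys.max(),len(xs))
P=np.array([ray(c,u,v,.136)[:2]*1000 for u,v in zip(xs,ys)],np.float32)
print(cv2.minAreaRect(P))
a=cv2.resize(im[15:160,240:390],None,fx=5,fy=4,interpolation=2)
cv2.imwrite('pics/c3.png',a[:,:,::-1]); print(a.shape, ray(c,313,90,0), c['cam_to_world'][:3,3])
```

```text
294 331 5 156 3473
((494.93896484375, -196.40347290039062), (25.287574768066406, 100.59451293945312), 4.676274299621582)
(580, 750, 3) [ 0.49410755 -0.19588612  0.        ] [ 0.49793335 -0.20621818  0.3831103 ]
```

View pics/c3.png

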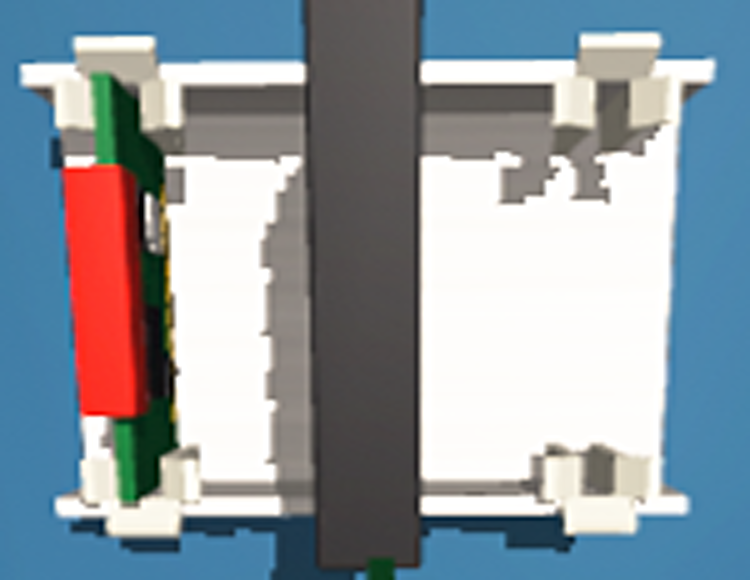

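The crop shows the channel mouths of both slots. The outer backstop tops (z=0.058) are at crop px (621,35) and (600,535) for the free slot, and (115,37) and (143,535) for red. I'll intersect these with z=0.058.

Run:
```python
from h import *
import pickle
c=pickle.load(open('w3.pkl','rb')); im=c['image']
R=lambda x,y,z=.058: ray(c,240+x/5,15+y/4,z)[:2]*1000
a,b,e,f=[R(*p) for p in((621,35),(600.5,535),(115.5,37),(143.5,535))]
print(a,b,e,f); print('lenF',np.linalg.norm(a-b),'lenR',np.linalg.norm(e-f),'span',np.linalg.norm(a-e),np.linalg.norm(b-f))
S=(a+b)/2;Q=(e+f)/2; print('slot',S,'redslot',Q,'centre',(S+Q)/2,'dist',np.linalg.norm(S-Q))
d=a-b;g=e-f;h=S-Q
print('yaw',np.arctan2(-d[0],d[1]),np.arctan2(-g[0],g[1]),np.arctan2(h[1],h[0]))
# bar from edges (crop): left 304..420 top, 317..422 bottom
print('bar end near',R((317+422)/2,565,.136),'far',R((304+421)/2,-40,.136))
# wing inner/outers, floor corners
print('floor corners z5', R(680,90,.005),R(660,500,.005))
for n in('top',):
    t=snap(n)
    for o in grip(t,*YEL,.2625): print(o)
```

```text
[ 535.49675542 -138.26898115] [ 545.22647451 -248.3221545 ] [ 446.22467424 -145.96593986] [ 455.57155002 -255.65549466]
lenF 110.48243479458283 lenR 110.08706789708232 span 89.60327924506873 89.95434044140987
slot [ 540.36161497 -193.29556783] redslot [ 450.89811213 -200.81071726] centre [ 495.62986355 -197.05314254] dist 89.77859327810202
yaw 0.08817998811789336 0.08500673541949598 0.083805652787156
bar end near [ 499.88582158 -246.65372805] far [ 490.90140146 -146.26892477]
floor corners z5 [ 555.47563074 -138.96836832] [ 565.20907622 -244.23587985]
(array([215.,  53.]), np.int32(1046), 'mean', array([852.9, 184.3], dtype=float32), 'rect', array([855.6, 184.9]), array([114. ,  93.6]), 'yaw', -1.472)
(array([259.,  52.]), np.int32(932), 'mean', array([854. ,  88.2], dtype=float32), 'rect', array([853.9,  88.9]), array([73.7, 63.1]), 'yaw', -1.55)
(array([348.,  56.]), np.int32(183), 'mean', array([ 847.9, -105.9], dtype=float32), 'rect', array([ 847.9, -105.9]), array([20.2, 44. ]), 'yaw', 0.123)
(array([447., 157.]), np.int32(327), 'mean', array([ 628.1, -319.4], dtype=float32), 'rect', array([ 615.2, -329.3]), array([66. , 89.4]), 'yaw', 0.853)
```

Run:
```python
from h import *
import pickle
c=pickle.load(open('w3.pkl','rb')); im=c['image']
print([(v,im[v,316].tolist()) for v in list(range(222,230))+list(range(264,278,1))+list(range(336,346))])
t=sense()['tcp_pos']*1000
for v,z in((226,.2466),(272,.2626),(342,.2626)): print(v,(ray(c,316,v,z)*1000-t).round(1))
```

```text
[(222, [18, 123, 55]), (223, [19, 124, 56]), (224, [7, 121, 58]), (225, [146, 132, 32]), (226, [176, 138, 0]), (227, [171, 137, 0]), (228, [172, 138, 0]), (229, [173, 138, 0]), (264, [255, 250, 0]), (265, [255, 250, 0]), (266, [255, 250, 0]), (267, [255, 251, 0]), (268, [255, 255, 0]), (269, [248, 212, 0]), (270, [155, 124, 1]), (271, [163, 131, 6]), (272, [164, 133, 5]), (273, [163, 132, 3]), (274, [163, 132, 2]), (275, [163, 132, 4]), (276, [163, 131, 0]), (277, [164, 132, 4]), (336, [161, 129, 3]), (337, [162, 129, 6]), (338, [161, 129, 3]), (339, [161, 129, 5]), (340, [162, 129, 4]), (341, [167, 132, 1]), (342, [120, 104, 12]), (343, [43, 65, 24]), (344, [5, 55, 27]), (345, [10, 57, 28])]
226 [-0.1 20.4  6.3]
272 [ 1.   6.5 22.3]
342 [  3.8 -27.9  22.3]
```

Slot at (0.5404, -0.1933), yaw 0.085, and the spans of 110 and 90 match the given geometry. The card sits about 2.4 mm (in -y) off the TCP. I'll go above the slot with the TCP near (0.539, -0.191).

>>> servo_tool --pt "0.3 -0.6 0 0 0 0" --pt "0.6 -1.1 0 0 0 0" --pt "0.7 -1.4 0 0 0 0" --pt "0.7 -1.4 0 0 0 0" --pt "0.7 -1.4 0 0 0 0" --pt "0.7 -1.4 0 0 0 0" --pt "0.46 -0.8 0 0 0 0" --pt "0.2 -0.42 0 0 0 -0.003" --pt "0 0 0 0 0 0" --pt "0 0 1 0 0 0" --pt "0 0 1.5 0 0 0" --pt "0 0 1.5 0 0 0" --pt "0 0 1.5 0 0 0" --pt "0 0 1.5 0 0 0" --pt "0 0 1.5 0 0 0" --pt "0 0 1 0 0 0" --pt "0 0 0.5 0 0 0" --pt "0 0 0 0 0 0" --pt "0 0 0 0 0 0" --pt "0 0 0 0 0 0"

```text
clock: 10.65
tcp_pos: [0.5393, -0.1932, 0.141]
tool_rot: [3.141, -0.001, 0.083]
contact_force: [0.4, -0.2, -1.6]
finger_gap: 0.0092
```

Run:
```python
from h import *
st(); c=snap('wrist','w4'); s=snap('scene','s4')
print(proj(s,[.54,-.19,.06]))
u,v=proj(s,[.54,-.19,.09]).astype(int)
a=cv2.resize(c['image'][120:400,200:460],(520,560),interpolation=2)
b=s['image'][max(v-45,0):v+45,u-22:u+23]
b=cv2.resize(b,(280,560),interpolation=2)
cv2.imwrite('pics/c4.png',np.hstack([a,b])[:,:,::-1])
```

```text
10.65 [ 0.5393 -0.1932  0.141 ] [ 3.1411e+00 -1.1000e-03  8.2600e-02] [ 0.39 -0.17 -1.64] 0.009228386461352074
[290.21026095 180.30793541]
```

View pics/c4.png

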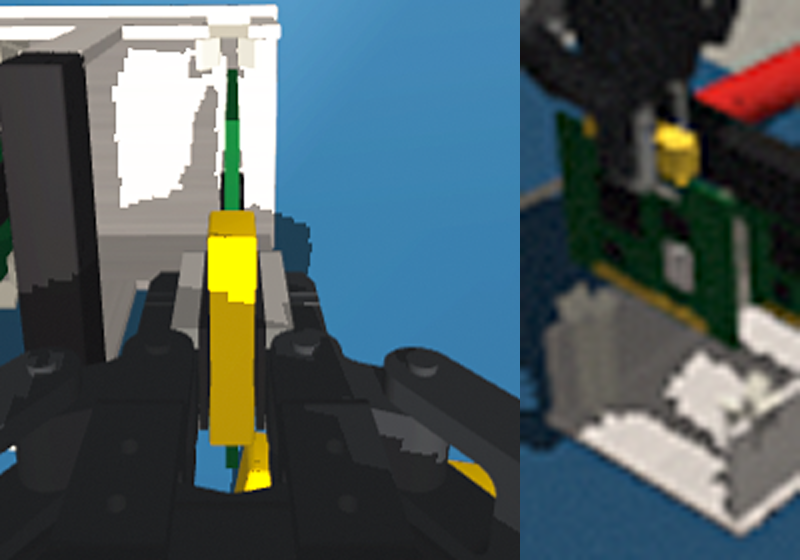

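Run:
```python
from h import *
st(); c=snap('wrist'); im=c['image']
print([(v,im[v,316].tolist()) for v in range(146,162)])
for r in (150,153): print(r,[ (u,im[r,u].tolist()) for u in range(296,330,2)])
p=ray(c,316,154.5,.0775)*1000; yd=np.array([-np.sin(.085),np.cos(.085)]); print(p, 'centre', p[:2]-45*yd)
q=ray(c,316.5,342.5,.1635)*1000; print('grip back->centre',q[:2]+25*yd)
```

```text
10.75 [ 0.5393 -0.1929  0.1411] [ 3.1413e+00 -1.4000e-03  8.2900e-02] [-0.47  0.03 -1.28] 0.009064085266949145
[(146, [160, 151, 145]), (147, [158, 150, 144]), (148, [158, 148, 144]), (149, [158, 149, 143]), (150, [158, 150, 144]), (151, [159, 150, 144]), (152, [161, 153, 147]), (153, [167, 157, 152]), (154, [106, 110, 97]), (155, [4, 65, 26]), (156, [11, 69, 32]), (157, [13, 69, 32]), (158, [15, 69, 33]), (159, [14, 69, 32]), (160, [13, 69, 32]), (161, [14, 70, 33])]
150 [(296, [152, 143, 139]), (298, [255, 255, 252]), (300, [254, 254, 250]), (302, [251, 249, 238]), (304, [251, 249, 238]), (306, [251, 249, 238]), (308, [252, 249, 239]), (310, [255, 255, 254]), (312, [255, 255, 255]), (314, [154, 146, 140]), (316, [158, 150, 144]), (318, [166, 156, 148]), (320, [240, 235, 220]), (322, [238, 233, 218]), (324, [238, 233, 219]), (326, [237, 231, 215]), (328, [255, 255, 253])]
153 [(296, [155, 147, 140]), (298, [255, 255, 253]), (300, [255, 255, 251]), (302, [252, 250, 240]), (304, [254, 251, 241]), (306, [253, 251, 243]), (308, [254, 252, 248]), (310, [255, 255, 255]), (312, [255, 255, 255]), (314, [161, 151, 147]), (316, [167, 157, 152]), (318, [158, 148, 143]), (320, [255, 255, 254]), (322, [247, 243, 230]), (324, [237, 232, 216]), (326, [236, 230, 214]), (328, [255, 255, 253])]
[ 537.69105749 -152.38843728   77.5       ] centre [ 541.51145322 -197.22597263]
grip back->centre [ 541.3475906  -196.61017034]
```

>>> servo_tool --pt "-0.03 -0.2 0 0 0 0" --pt "0 -0.15 0 0 0 0" --pt "0 0 0 0 0 0" --pt "0 0 0.5 0 0 0" --pt "0 0 0.5 0 0 0" --pt "0 0 0.4 0 0 0" --pt "0 0 0 0 0 0" --pt "0 0 0 0 0 0"

```text
clock: 11.47
tcp_pos: [0.5379, -0.1893, 0.1257]
tool_rot: [-3.141, 0.001, 0.083]
contact_force: [0.5, -0.4, -0.3]
finger_gap: 0.0093
```

Run:
```python
from h import *
st(); c=snap('wrist'); im=c['image']; z=sense()['tcp_pos'][2]-.0635
g=[(int(v)) for v in range(100,200) if im[v,316,1]>im[v,316,0]*1.7 and im[v,316,1]>50][:3]; print(g,z)
v=g[0]-.5
yd=np.array([-np.sin(.085),np.cos(.085)])
p=ray(c,316,v,z)*1000; print('front centre',p[:2]-45*yd)
q=ray(c,316.5,342.5,z+.086)*1000; print('back centre',q[:2]+25*yd)
a=cv2.resize(im[110:180,270:370],None,fx=6,fy=6,interpolation=2); cv2.imwrite('pics/c5.png',a[:,:,::-1])
```

```text
11.4667 [ 0.5379 -0.1893  0.1257] [-3.1414e+00  1.0000e-03  8.2900e-02] [ 0.47 -0.35 -0.32] 0.00933142207742417
[100, 101, 102] 0.06252229754092614
front centre [ 537.20485242 -160.59674859]
back centre [ 539.96272229 -192.59746165]
```

View pics/c5.png

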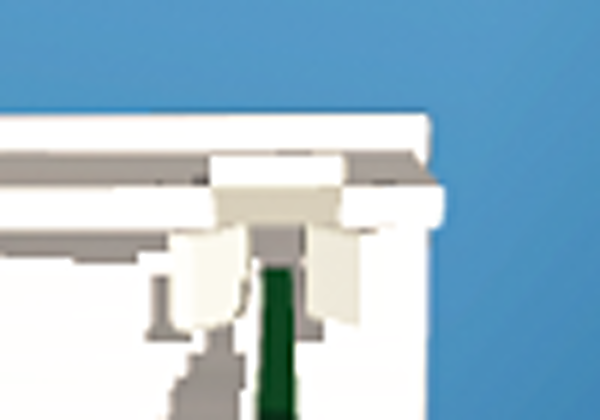

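The crop shows the board edge at (277,270) centred between the flared wings (245 and 307) and just inside the backstop flare. I'll lower it slowly.

>>> servo_tool --pt "0 0 0.3 0 0 0" --pt "0 0 0.3 0 0 0" --pt "0 0 0.3 0 0 0" --pt "0 0 0.3 0 0 0" --pt "0 0 0.3 0 0 0" --pt "0 0 0.3 0 0 0" --pt "0 0 0.3 0 0 0" --pt "0 0 0.3 0 0 0" --pt "0 0 0 0 0 0" --pt "0 0 0 0 0 0"

```text
clock: 12.35
tcp_pos: [0.5382, -0.1893, 0.1021]
tool_rot: [-3.142, 0.0, 0.083]
contact_force: [-0.1, 0.0, -0.6]
finger_gap: 0.0089
```

Run:
```python
from h import *
st(); c=snap('wrist'); z=sense()['tcp_pos'][2]-.0635
yd=np.array([-np.sin(.085),np.cos(.085)])
q=ray(c,316.5,342.5,z+.086)*1000; print('back centre',q[:2]+25*yd)
for o in grip(c,*YEL,z+.086,500): print(o[0],o[6])
```

```text
12.35 [ 0.5382 -0.1893  0.1021] [-3.1415e+00  3.0000e-04  8.2900e-02] [-0.1   0.   -0.59] 0.008905184924348556
back centre [ 540.1742473  -192.68061903]
[316. 282.] [10. 55.]
```

No contact force, and the card bottom is at about 0.039, already inside the slot. I'll carry on down.

>>> servo_tool --pt "0 0 0.3 0 0 0" --pt "0 0 0.3 0 0 0" --pt "0 0 0.3 0 0 0" --pt "0 0 0.3 0 0 0" --pt "0 0 0.3 0 0 0" --pt "0 0 0.3 0 0 0" --pt "0 0 0.3 0 0 0" --pt "0 0 0.2 0 0 0" --pt "0 0 0 0 0 0" --pt "0 0 0 0 0 0"

```text
clock: 13.23
tcp_pos: [0.5414, -0.1898, 0.0817]
tool_rot: [3.14, -0.006, 0.084]
contact_force: [4.4, 1.1, 16.7]
finger_gap: 0.009
```

Run:
```python
from h import *
st(); c=snap('wrist','w6'); s=snap('scene','s6')
u,v=proj(s,[.52,-.19,.1]).astype(int); print(u,v)
a=cv2.resize(c['image'][110:400,150:480],(475,418),interpolation=2)
b=cv2.resize(s['image'][v-65:v+65,u-50:u+50],(322,418),interpolation=2)
cv2.imwrite('pics/c6.png',np.hstack([a,b])[:,:,::-1])
z=sense()['tcp_pos'][2]-.0635
for o in grip(c,*YEL,z+.086,500): print(o)
for o in grip(c,*RED,.091,100): print(o)
t=snap('top')
for o in grip(t,*RED,.091,30): print('top',o)
```

```text
13.2333 [ 0.5414 -0.1898  0.0817] [ 3.1401 -0.0059  0.0839] [ 4.42  1.1  16.69] 0.009011452509392042
295 163
(array([316., 282.]), np.int32(2689), 'mean', array([ 542.6, -189. ], dtype=float32), 'rect', array([ 542.9, -190.5]), array([ 9.8, 55.2]), 'yaw', 0.085)
(array([113., 268.]), np.int32(2993), 'mean', array([ 451.6, -196.9], dtype=float32), 'rect', array([ 451.6, -197.5]), array([13.3, 53.9]), 'yaw', 0.063)
(array([ 34., 376.]), np.int32(2421), 'mean', array([ 406.3, -261. ], dtype=float32), 'rect', array([ 410.6, -263.2]), array([24.8, 44.7]), 'yaw', -1.295)
top (array([256.,  45.]), np.int32(626), 'mean', array([939.6, 119. ], dtype=float32), 'rect', array([928.7, 115.6]), array([120.6,  99.1]), 'yaw', 1.521)
top (array([503., 140.]), np.int32(31), 'mean', array([ 699.9, -501.9], dtype=float32), 'rect', array([ 699.1, -500.9]), array([10.1, 17.6]), 'yaw', 0.01)
top (array([435., 278.]), np.int32(298), 'mean', array([ 355.4, -328.2], dtype=float32), 'rect', array([ 356.2, -328.3]), array([20.2, 88.7]), 'yaw', 1.481)
```

View pics/c6.png

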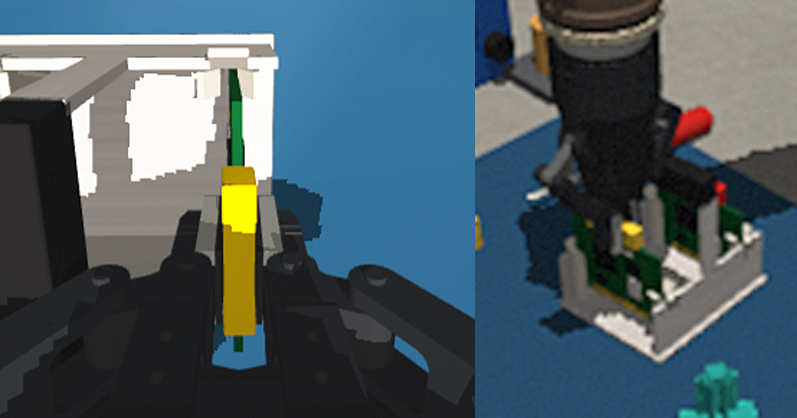

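The wrist view shows the left knuckle (110,275) resting on the bar. The board is well inside the channels (235,75), with its bottom at about z=0.018. I'll unload by rising a little, then release so the card drops down the channel, and afterwards press it home with closed fingertips.

>>> servo_tool --pt "0 0 -0.2 0 0 0" --pt "0 0 -0.2 0 0 0" --pt "0 0 0 0 0 0" --pt "0 0 0 0 0 0" --pt "0 0 0 0 0 0"

```text
clock: 13.8
tcp_pos: [0.5393, -0.1894, 0.0837]
tool_rot: [3.141, -0.002, 0.083]
contact_force: [3.3, -0.4, 4.6]
finger_gap: 0.009
```

>>> servo_tool --pt "0 0 -0.1 0 0 0" --pt "0 0 -0.1 0 0 0" --pt "0 0 0 0 0 0" --pt "0 0 0 0 0 0" --pt "0 0 0 0 0 0"

```text
clock: 14.22
tcp_pos: [0.5383, -0.189, 0.0851]
tool_rot: [-3.141, 0.0, 0.083]
contact_force: [2.6, 0.5, 0.6]
finger_gap: 0.0092
```

>>> servo_tool --pt "0 0 0 0 0 0" --pt "0 0 0 0 0 0" --pt "0 0 0 0 0 0" --pt "0 0 0 0 0 0" --pt "0 0 0 0 0 0" --pt "0 0 0 0 0 0" --jaw 2.6

```text
clock: 14.72
tcp_pos: [0.5391, -0.1896, 0.0859]
tool_rot: [3.141, -0.002, 0.083]
contact_force: [5.3, 0.5, 4.5]
finger_gap: 0.0257
```

Run:
```python
from h import *
st(); c=snap('wrist','w7'); 
for o in grip(c,*YEL,.091,300): print(o)
for o in grip(c,*YEL,.101,300): print(o)
```

```text
14.7167 [ 0.5391 -0.1896  0.0859] [ 3.1409e+00 -1.7000e-03  8.3000e-02] [5.29 0.47 4.51] 0.025735312804691608
(array([299., 270.]), np.int32(2635), 'mean', array([ 533. , -193.4], dtype=float32), 'rect', array([ 533. , -194.8]), array([11.5, 57.8]), 'yaw', 0.079)
(array([299., 270.]), np.int32(2635), 'mean', array([ 533.1, -187.7], dtype=float32), 'rect', array([ 533.1, -189.1]), array([10.7, 53.7]), 'yaw', 0.079)
```

>>> servo_tool --pt "0 0 -0.2 0 0 0" --pt "0 0 -0.2 0 0 0" --pt "0 0 -0.2 0 0 0" --pt "0 0 0 0 0 0" --pt "0 0 0 0 0 0"

```text
clock: 15.18
tcp_pos: [0.5384, -0.1891, 0.0914]
tool_rot: [-3.141, -0.0, 0.083]
contact_force: [2.3, 0.3, 2.3]
finger_gap: 0.0257
```

Run:
```python
from h import *
st(); c=snap('wrist','w8'); im=c['image']
for o in grip(c,*YEL,.095,300): print(o)
for r in (250,270): print(r,[int(x) for x in im[r,240:380:4].max(1)])
```

```text
15.1833 [ 0.5384 -0.1891  0.0914] [-3.1414e+00 -4.0000e-04  8.3000e-02] [2.33 0.31 2.33] 0.0256948369165518
(array([301., 264.]), np.int32(2425), 'mean', array([ 533. , -190.2], dtype=float32), 'rect', array([ 532.9, -191.8]), array([10.9, 55.6]), 'yaw', 0.075)
250 [145, 146, 145, 145, 145, 145, 145, 145, 138, 137, 137, 35, 85, 255, 255, 255, 255, 255, 161, 73, 146, 145, 145, 147, 146, 149, 25, 52, 138, 138, 89, 75, 75, 69, 160]
270 [119, 119, 119, 67, 31, 31, 29, 140, 101, 100, 23, 24, 21, 171, 170, 170, 170, 171, 125, 145, 127, 146, 146, 147, 147, 149, 22, 23, 27, 137, 137, 139, 31, 30, 39]
```

The card has dropped part way and is leaning about 7 mm towards the bar. I'll push it upright with the left finger by shifting +x, so it can fall.

>>> servo_tool --pt "0.2 0 0 0 0 0" --pt "0.2 0 0 0 0 0" --pt "0.2 0 0 0 0 0" --pt "0.2 0 0 0 0 0" --pt "0.1 0 0 0 0 0" --pt "0 0 0 0 0 0" --pt "0 0 0 0 0 0"

```text
clock: 15.82
tcp_pos: [0.547, -0.1886, 0.0911]
tool_rot: [-3.142, 0.001, 0.083]
contact_force: [0.3, 0.4, -0.1]
finger_gap: 0.026
```

Run:
```python
from h import *
st(); c=snap('wrist','w9'); im=c['image']
for z in (.091,.095,.1):
  for o in grip(c,*YEL,z,600): print(z,o)
for o in grip(c,*RED,.091,300): print('red',o)
for r in (250,270): print(r,[int(x) for x in im[r,240:380:4].max(1)])
a=cv2.resize(im[90:400,150:480],None,fx=1.8,fy=1.8,interpolation=2); cv2.imwrite('pics/c9.png',a[:,:,::-1])
```

```text
15.8167 [ 0.547  -0.1886  0.0911] [-3.1415e+00  7.0000e-04  8.2900e-02] [ 0.33  0.42 -0.13] 0.025986541135928545
0.091 (array([306., 259.]), np.int32(2086), 'mean', array([ 543.5, -189. ], dtype=float32), 'rect', array([ 543.6, -189.8]), array([ 9.9, 54.3]), 'yaw', 0.093)
0.095 (array([306., 259.]), np.int32(2086), 'mean', array([ 543.5, -186.9], dtype=float32), 'rect', array([ 543.6, -187.7]), array([ 9.7, 52.8]), 'yaw', 0.093)
0.1 (array([306., 259.]), np.int32(2086), 'mean', array([ 543.4, -184.4], dtype=float32), 'rect', array([ 543.5, -185.1]), array([ 9.3, 50.9]), 'yaw', 0.093)
red (array([111., 259.]), np.int32(3179), 'mean', array([ 450.4, -196.7], dtype=float32), 'rect', array([ 450.5, -197.8]), array([16.2, 53.8]), 'yaw', 0.048)
red (array([ 38., 367.]), np.int32(2513), 'mean', array([ 404.6, -264.7], dtype=float32), 'rect', array([ 408.3, -266.1]), array([24.6, 49.3]), 'yaw', -1.371)
250 [138, 138, 138, 138, 139, 138, 137, 138, 134, 134, 133, 32, 77, 138, 255, 255, 255, 255, 255, 170, 138, 139, 140, 71, 74, 73, 24, 51, 134, 133, 87, 73, 72, 111, 157]
270 [108, 106, 108, 51, 29, 30, 28, 98, 98, 98, 23, 23, 16, 108, 151, 165, 166, 165, 165, 113, 111, 111, 123, 72, 74, 67, 21, 22, 26, 134, 132, 135, 32, 33, 39]
```

View pics/c9.png

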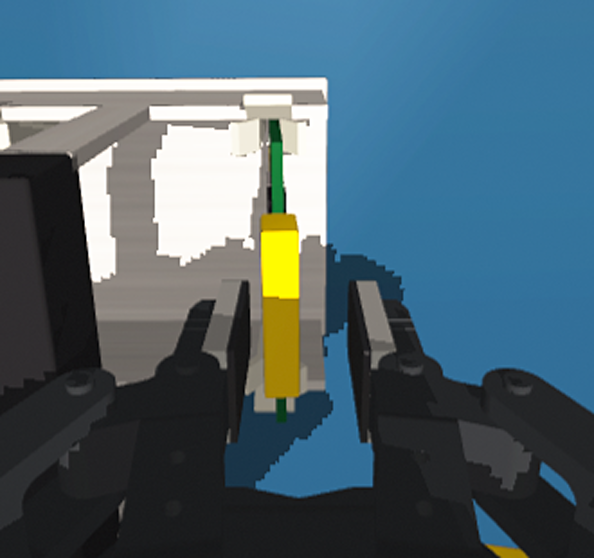

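The wrist view shows the card standing in the slot, free of both pads, with its board inside the channel at (275,125). I'll check the grip height from the 50 mm top length (crop rows ≈229 to 397).

Run:
```python
from h import *
st(); c=snap('wrist'); im=c['image']; s=snap('scene')
print([(v,im[v,305].tolist()) for v in list(range(206,222))+list(range(306,316))])
for z in (.087,.091,.095,.1,.105):
  a=ray(c,305,217,z);b=ray(c,305,310.5,z); print(z,np.linalg.norm(a-b)*1000,(a+b)[:2]/2)
# scene: grip top
for o in grip(s,*YEL,.091,40): print(o)
```

```text
15.8667 [ 0.547  -0.1886  0.0911] [-3.1415e+00  5.0000e-04  8.2800e-02] [-0.79  0.56 -0.73] 0.026323234672710763
[(206, [21, 128, 59]), (207, [14, 127, 60]), (208, [114, 132, 40]), (209, [166, 138, 10]), (210, [176, 140, 1]), (211, [174, 140, 0]), (212, [175, 141, 0]), (213, [178, 142, 0]), (214, [180, 145, 1]), (215, [180, 145, 0]), (216, [181, 144, 0]), (217, [172, 136, 4]), (218, [249, 216, 0]), (219, [255, 247, 0]), (220, [255, 251, 0]), (221, [255, 252, 0]), (306, [164, 132, 5]), (307, [165, 132, 5]), (308, [165, 132, 3]), (309, [171, 135, 5]), (310, [137, 115, 10]), (311, [66, 75, 25]), (312, [3, 54, 27]), (313, [9, 57, 27]), (314, [7, 57, 26]), (315, [7, 57, 25])]
0.087 51.63967527854714 [ 0.54351836 -0.19434319]
0.091 50.235246807551356 [ 0.54348644 -0.19219098]
0.095 48.83081833655554 [ 0.54345453 -0.19003877]
0.1 47.07528274781082 [ 0.54341464 -0.18734851]
0.105 45.31974715906606 [ 0.54337476 -0.18465825]
(array([216., 178.]), np.int32(840), 'mean', array([ 680.6, -290.3], dtype=float32), 'rect', array([ 671.4, -305.2]), array([ 99.8, 142.8]), 'yaw', 1.468)
(array([292., 174.]), np.int32(71), 'mean', array([ 545.3, -174.1], dtype=float32), 'rect', array([ 545.1, -175. ]), array([46.6, 19.5]), 'yaw', -0.273)
(array([159., 307.]), np.int32(325), 'mean', array([945.1, -64.1], dtype=float32), 'rect', array([944.9, -64.5]), array([20.3, 54.2]), 'yaw', 0.124)
```

The top length of 50.2 mm at z=0.091 means the card is seated (z within about 1 mm), and it isn't being touched. I'll retreat straight up, then go back to the viewing pose to re-measure the bar.

>>> servo_tool --pt "-0.2 0 -0.3 0 0 0" --pt "0 0 -0.8 0 0 0" --pt "0 0 -1.2 0 0 0" --pt "0 0 -1.6 0 0 0" --pt "0 0 -2 0 0 0" --pt "0 0 -2 0 0 0" --pt "0 0 -2 0 0 0" --pt "0 0 -2 0 0 0" --pt "0 0 -1.6 0 0 0" --pt "0 0 -0.9 0 0 0" --pt "0 0 -0.5 0 0 0" --pt "0 0 0 0 0 0"

```text
clock: 16.97
tcp_pos: [0.5456, -0.1888, 0.2416]
tool_rot: [3.141, -0.002, 0.083]
contact_force: [0.4, -0.1, -0.1]
finger_gap: 0.0259
```

>>> servo_tool --pt "-0.3 0.6 0 0 0 0" --pt "-0.7 1.2 0 0 0 0" --pt "-0.9 1.5 0 0 0 0" --pt "-0.9 1.5 0 0 0 0" --pt "-0.9 1.5 0 0 0 0" --pt "-0.7 1.2 0 0 0 0" --pt "-0.4 0.8 0 0 0 0" --pt "-0.1 0.3 0 0 0 0" --pt "0 0 0 0 0 0" --pt "0 0 0 0 0 0" --jaw 8.5

```text
clock: 17.8
tcp_pos: [0.5036, -0.2781, 0.2399]
tool_rot: [-3.141, 0.0, 0.083]
contact_force: [-0.1, -0.5, -0.6]
finger_gap: 0.0848
```

Run:
```python
from h import *
st(); c=snap('wrist','w10'); im=c['image']; g=im.max(2).astype(int)
for o in grip(c,*YEL,.091,300): print('Y',o)
for o in grip(c,*RED,.091,300): print('R',o)
# bar edges by row: longest dark grey run near col 313
P=[]
for r in range(20,150,5):
    m=(g[r]<98)&(g[r]-im[r].min(1)<22); xs=np.nonzero(m[270:360])[0]+270
    if not len(xs): continue
    runs=np.split(xs,np.nonzero(np.diff(xs)>1)[0]+1); k=max(runs,key=len)
    a,b=ray(c,k[0]-.5,r,.136)*1000,ray(c,k[-1]+.5,r,.136)*1000
    P.append((r,k[0],k[-1],*(((a+b)/2)[:2]),np.linalg.norm(a-b)))
for p in P[::3]: print(np.round(p,1))
P=np.array([p for p in P if 13<p[5]<19.5]); k=np.polyfit(P[:,4],P[:,3],1); print('slope yaw',-np.arctan(k[0]),'x at y=-197',np.polyval(k,-197),len(P))
print([ (v,int(g[v,313])) for v in list(range(0,12))+list(range(150,164))])
```

```text
17.8 [ 0.5036 -0.2781  0.2399] [-3.141e+00  5.000e-04  8.310e-02] [-0.12 -0.48 -0.58] 0.08484916955033471
Y (array([369.,  88.]), np.int32(924), 'mean', array([ 542.4, -192. ], dtype=float32), 'rect', array([ 542.4, -192.7]), array([12.6, 50.1]), 'yaw', 0.083)
Y (array([404., 255.]), np.int32(2906), 'mean', array([ 597.1, -341.7], dtype=float32), 'rect', array([ 607.6, -356.2]), array([ 71.2, 127.8]), 'yaw', -1.472)
R (array([263.,  88.]), np.int32(794), 'mean', array([ 454.1, -199.3], dtype=float32), 'rect', array([ 454.1, -200.1]), array([10.8, 50.1]), 'yaw', 0.095)
R (array([180., 215.]), np.int32(1758), 'mean', array([ 380.5, -318.2], dtype=float32), 'rect', array([ 381.1, -318.4]), array([21. , 82.7]), 'yaw', 1.495)
[  20.   300.   310.   487.5 -154.3    7.4]
[  35.   300.   313.   489.2 -163.3    9.5]
[  50.   300.   320.   492.3 -172.5   14.4]
[  65.   300.   322.   493.7 -181.9   16. ]
[  80.   300.   322.   494.5 -191.7   16.2]
[  95.   300.   322.   495.3 -201.8   16.4]
[ 110.   301.   322.   496.5 -212.    15.9]
[ 125.   301.   322.   497.3 -222.6   16.1]
[ 140.   301.   322.   498.2 -233.4   16.3]
slope yaw 0.1476865671422803 x at y=-197 494.01834194385106 22
[(0, 180), (1, 180), (2, 180), (3, 181), (4, 182), (5, 179), (6, 118), (7, 89), (8, 102), (9, 101), (10, 101), (11, 101), (150, 66), (151, 66), (152, 66), (153, 66), (154, 65), (155, 65), (156, 66), (157, 64), (158, 90), (159, 162), (160, 182), (161, 179), (162, 179), (163, 179)]
```

Both cards are seated (yellow (542.4,-192.5), top length 50.1 mm at z=0.091). The bar centre is about (0.4945, -0.1965), width 16 mm, yaw 0.085. I'll move over it.

>>> servo_tool --pt "-0.02 -0.5 0 0 0 0" --pt "-0.03 -1 0 0 0 0" --pt "-0.05 -1.4 0 0 0 0" --pt "-0.05 -1.4 0 0 0 0" --pt "-0.05 -1.4 0 0 0 0" --pt "-0.05 -1.3 0 0 0 -0.002" --pt "0 -0.8 0 0 0 0" --pt "0 -0.4 0 0 0 0" --pt "0 0 0.5 0 0 0" --pt "0 0 1 0 0 0" --pt "0 0 1.5 0 0 0" --pt "0 0 1.5 0 0 0" --pt "0 0 1 0 0 0" --pt "0 0 0.5 0 0 0" --pt "0 0 0 0 0 0" --pt "0 0 0 0 0 0"

```text
clock: 19.18
tcp_pos: [0.4942, -0.1974, 0.1802]
tool_rot: [3.141, 0.001, 0.084]
contact_force: [0.0, 0.1, -0.3]
finger_gap: 0.0849
```

>>> servo_tool --pt "0 0 0.5 0 0 0" --pt "0 0 1 0 0 0" --pt "0 0 1 0 0 0" --pt "0 0 1 0 0 0" --pt "0 0 1 0 0 0" --pt "0 0 1 0 0 0" --pt "0 0 0.8 0 0 0" --pt "0 0 0.6 0 0 0" --pt "0 0 0.4 0 0 0" --pt "0 0 0.2 0 0 0" --pt "0 0 0 0 0 0" --pt "0 0 0 0 0 0"

```text
clock: 20.18
tcp_pos: [0.4944, -0.1971, 0.1055]
tool_rot: [3.141, -0.0, 0.085]
contact_force: [0.8, -0.1, 0.3]
finger_gap: 0.0848
```

>>> servo_tool --pt "0 0 0 0 0 0" --pt "0 0 0 0 0 0" --pt "0 0 0 0 0 0" --pt "0 0 0 0 0 0" --pt "0 0 0 0 0 0" --pt "0 0 0 0 0 0" --pt "0 0 0 0 0 0" --pt "0 0 0 0 0 0" --pt "0 0 0 0 0 0" --pt "0 0 0 0 0 0" --pt "0 0 0 0 0 0" --pt "0 0 0 0 0 0" --pt "0 0 0 0 0 0" --pt "0 0 0 0 0 0" --pt "0 0 0 0 0 0" --pt "0 0 0 0 0 0" --jaw 0 --force 80

```text
clock: 21.52
tcp_pos: [0.4938, -0.1969, 0.1054]
tool_rot: [-3.141, 0.001, 0.085]
contact_force: [-3.9, 0.7, 5.4]
finger_gap: 0.0152
```

The bar is gripped, with a gap of 15.2 mm for a 16 mm bar. I'll lift slowly by 10 cm.

>>> servo_tool --pt "0 0 -0.1 0 0 0" --pt "0 0 -0.2 0 0 0" --pt "0 0 -0.3 0 0 0" --pt "0 0 -0.5 0 0 0" --pt "0 0 -0.6 0 0 0" --pt "0 0 -0.7 0 0 0" --pt "0 0 -0.8 0 0 0" --pt "0 0 -0.8 0 0 0" --pt "0 0 -0.8 0 0 0" --pt "0 0 -0.8 0 0 0" --pt "0 0 -0.8 0 0 0" --pt "0 0 -0.8 0 0 0" --pt "0 0 -0.7 0 0 0" --pt "0 0 -0.7 0 0 0" --pt "0 0 -0.6 0 0 0" --pt "0 0 -0.4 0 0 0" --pt "0 0 -0.3 0 0 0" --pt "0 0 -0.1 0 0 0" --pt "0 0 0 0 0 0" --pt "0 0 0 0 0 0"

```text
clock: 23.18
tcp_pos: [0.4941, -0.1968, 0.205]
tool_rot: [-3.141, 0.0, 0.085]
contact_force: [0.4, 0.6, -5.5]
finger_gap: 0.0146
```

>>> servo_tool --pt "0 0 0 0 0 0" --pt "0 0 0 0 0 0" --pt "0 0 0 0 0 0" --pt "0 0 0 0 0 0" --pt "0 0 0 0 0 0" --pt "0 0 0 0 0 0" --pt "0 0 0 0 0 0" --pt "0 0 0 0 0 0" --pt "0 0 0 0 0 0" --pt "0 0 0 0 0 0"

```text
clock: 24.02
tcp_pos: [0.4942, -0.1969, 0.2053]
tool_rot: [-3.142, -0.0, 0.085]
contact_force: [-0.1, 0.6, -5.0]
finger_gap: 0.0144
```

Run:
```python
from h import *
st(); c=snap('wrist','w11'); s=snap('scene','s11'); t=snap('top')
u,v=proj(s,[.494,-.197,.16]).astype(int); print(u,v)
b=cv2.resize(s['image'][max(v-80,0):v+80,u-80:u+80],(400,400),interpolation=2)
a=cv2.resize(c['image'][:,120:520],(400,400))
cv2.imwrite('pics/c11.png',np.hstack([a,b])[:,:,::-1])
for n,im in(('w',c),('top',t)):
  for k in('YEL','RED'):
    for o in grip(im,*globals()[k],.191,30): print(n,k,o)
for o in grip(t,(100,150,120),(125,255,255),.091,60): print('blue',o[0],o[1],o[5])
```

```text
24.0167 [ 0.4942 -0.1969  0.2053] [-3.1416 -0.      0.085 ] [-0.09  0.62 -5.03] 0.014381359268412776
300 137
w YEL (array([371., 199.]), np.int32(124), 'mean', array([ 521. , -168.4], dtype=float32), 'rect', array([ 521.2, -170. ]), array([ 1. , 37.6]), 'yaw', 0.083)
w YEL (array([257., 195.]), np.int32(110), 'mean', array([ 464.4, -171.1], dtype=float32), 'rect', array([ 464.5, -172.3]), array([ 1. , 31.6]), 'yaw', 0.091)
w YEL (array([405., 240.]), np.int32(2442), 'mean', array([ 541.6, -189.1], dtype=float32), 'rect', array([ 541.7, -190.6]), array([14. , 53.1]), 'yaw', 0.116)
w YEL (array([475., 322.]), np.int32(135), 'mean', array([ 588.6, -234.9], dtype=float32), 'rect', array([ 589.2, -234.6]), array([ 4. , 20.3]), 'yaw', 1.053)
w RED (array([233., 240.]), np.int32(2232), 'mean', array([ 452.5, -196.7], dtype=float32), 'rect', array([ 452.5, -198. ]), array([12.9, 53.6]), 'yaw', 0.062)
w RED (array([173., 289.]), np.int32(1624), 'mean', array([ 420.3, -228.3], dtype=float32), 'rect', array([ 424. , -229.1]), array([14.1, 49. ]), 'yaw', -1.562)
top YEL (array([215.,  53.]), np.
[... 691 characters left out ...]
float32), 'rect', array([ 539.5, -175.5]), array([10.2, 21.5]), 'yaw', 0.225)
top RED (array([256.,  45.]), np.int32(628), 'mean', array([899.4, 104.7], dtype=float32), 'rect', array([889.7, 101.5]), array([110.6,  91. ]), 'yaw', 1.498)
top RED (array([503., 140.]), np.int32(32), 'mean', array([ 679.6, -465.2], dtype=float32), 'rect', array([ 679. , -464.1]), array([ 9.3, 16.2]), 'yaw', -0.048)
top RED (array([435., 280.]), np.int32(226), 'mean', array([ 359.5, -306.9], dtype=float32), 'rect', array([ 364.1, -307.4]), array([17.2, 81.3]), 'yaw', 1.462)
blue [161.  42.] 136 [928.5 339.6]
blue [317.  75.] 109 [862.1 -35.9]
blue [247. 206.] 85 [528.7 134.3]
blue [562. 253.] 3200 [ 419.5 -640.3]
```

View pics/c11.png

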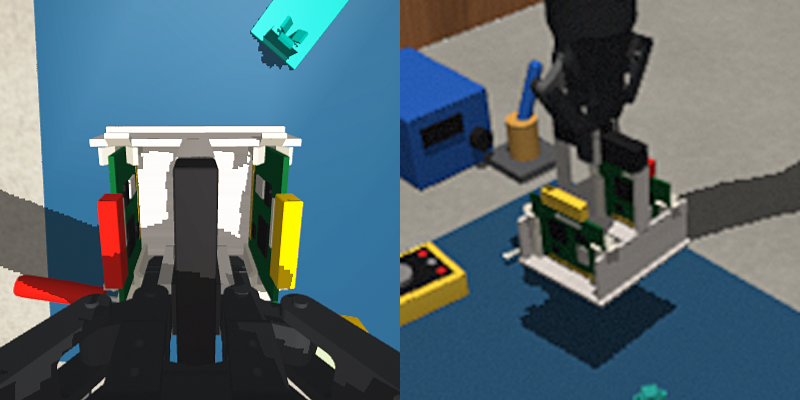

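The carrier hangs level, clear of the bench (its shadow is below it), with both cards seated symmetrically: red at (112,240), yellow at (287,240). The blue card hasn't moved. I'll hand in now.

```bash
python3 -c "
from h import *
st(); print(sign_off())"
```

```text
24.1667 [ 0.4942 -0.1969  0.2053] [-3.1415  0.      0.085 ] [-0.72 -0.38 -4.46] 0.014798999313027264
the job is handed in; nothing more can be done
None
```

The yellow card is in the carrier's empty slot. I lifted the carrier about 10 cm by its bar and handed in at 24.2 s while still holding it. Handing in gives no verdict, so what follows is from my own checks.

**What went wrong:** while I was inserting the card, a gripper knuckle came down on the handle bar with about 17 N. The card's lower edge was still about 13 mm above the slot floor. I backed off and let go. The card dropped part way and leaned, so I nudged it upright with one finger and it fell home. I didn't press it down afterwards.

**Last checks:**
- **Seating:** before the lift, the grip's 50 mm top measured about 50 mm at the seated height, so the card was down to within about 1 mm. After the lift both cards still stood in their slots. The wrist camera put the grips 89 mm apart, against 90 mm nominal.
- **Hold:** the gripper was steady, with the bar held at a 14–15 mm finger gap. That is slightly under the bar's 16 mm, as the yellow grip also read low (9 mm for 10 mm). The measured load was about 5 N, close to the 5.5 N expected. The carrier looked level in both views, though I didn't measure its tilt.
- **Surroundings:** the blue card was within 1 mm of its start. The screwdriver and meter looked undisturbed in the images but I didn't measure them. I didn't recheck the spool and jar after loading; the arm's path kept away from them.

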